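# Load the conical flasks onto the shaker platform

### The job

Move the four conical flasks, one by one, from the wooden flask rack to the shaker platform, each into the holder made for its size: the smallest flask into the smallest holder and so on up to the largest. Set each one down gently, standing upright and flat on its holder's floor inside the prongs; do not drop a flask or knock one over, and leave the loose glass stopper in the rack and the little crucible on the platform where they stand.

Things in the scene. Friction and masses are not known exactly. Their poses are not given: they have to be found in the camera images.
- flask_25: 25 ml conical flask, brown glass, white stopper fixed in it, standing upright on the floor (10 mm above the table) of the wooden flask rack, about 120 mm from the next. Origin: centre of its underside, z up; yaw has no meaning. Base 42 mm across, cone narrowing to the neck 40 mm up; straight neck 21 mm across from there to 66 mm (grip at about 62); stopper as wide as the neck, up to 75 mm.
- flask_50: 50 ml conical flask, brown glass, white stopper fixed in it, standing upright on the floor (10 mm above the table) of the wooden flask rack, about 120 mm from the next. Origin: centre of its underside, z up; yaw has no meaning. Base 51 mm across, cone narrowing to the neck 52 mm up; straight neck 22 mm across from there to 78 mm (grip at about 74); stopper as wide as the neck, up to 87 mm.
- flask_100: 100 ml conical flask, brown glass, white stopper fixed in it, standing upright on the floor (10 mm above the table) of the wooden flask rack, about 120 mm from the next. Origin: centre of its underside, z up; yaw has no meaning. Base 64 mm across, cone narrowing to the neck 68 mm up; straight neck 27 mm across from there to 96 mm (grip at about 91); stopper as wide as the neck, up to 105 mm.
- flask_250: 250 ml conical flask, brown glass, white stopper fixed in it, standing upright on the floor (10 mm above the table) of the wooden flask rack, about 120 mm from the next. Origin: centre of its underside, z up; yaw has no meaning. Base 85 mm across, cone narrowing to the neck 98 mm up; straight neck 33 mm across from there to 128 mm (grip at about 121); stopper as wide as the neck, up to 137 mm.
- holder_25: steel holder that fits the 25 ml flask, fixed on the shaker platform, 120 mm from the next: a disc with four upright prongs standing 52 mm apart face to face, flared outward above 22 mm, tips 37 mm high and 75 mm apart. Origin: centre of the disc's underside, 14 mm above the table, z up; its floor, on which the flask stands, is 3 mm above the origin.
- holder_50: steel holder that fits the 50 ml flask, fixed on the shaker platform, 120 mm from the next: a disc with four upright prongs standing 61 mm apart face to face, flared outward above 22 mm, tips 37 mm high and 84 mm apart. Origin: centre of the disc's underside, 14 mm above the table, z up; its floor, on which the flask stands, is 3 mm above the origin.
- holder_100: steel holder that fits the 100 ml flask, fixed on the shaker platform, 120 mm from the next: a disc with four upright prongs standing 74 mm apart face to face, flared outward above 22 mm, tips 37 mm high and 97 mm apart. Origin: centre of the disc's underside, 14 mm above the table, z up; its floor, on which the flask stands, is 3 mm above the origin.
- holder_250: steel holder that fits the 250 ml flask, fixed on the shaker platform, 120 mm from the next: a disc with four upright prongs standing 95 mm apart face to face, flared outward above 22 mm, tips 37 mm high and 118 mm apart. Origin: centre of the disc's underside, 14 mm above the table, z up; its floor, on which the flask stands, is 3 mm above the origin.
- stopper: bystander: loose clear glass stopper, 22 mm across and 30 mm high, standing on the floor of the flask rack between two flasks. Origin at the centre of its underside.
- crucible: bystander: small white porcelain crucible with its lid on, 28 mm across and 26 mm high, standing on the shaker platform beside the holders. Origin at the centre of its underside.
Mind the look-alikes: they are no part of the job. What is shaped like the flask_50 but blue is not meant.

How it is judged:
By the outcome, as a careful person would: the job done as asked, in the order asked, and still so for the second after the job is handed in, with the robot touching nothing.
It also fails if it takes over 106 s, if anything falls off the work surface, if the arm or the gripper's body presses on something with over 40 N, if the wrist force passes 120 N, or if a joint passes its speed limit or range.

### The arm

A 6-joint arm with a two-finger parallel gripper is mounted at the origin on the work surface. World frame = base frame: x ahead of the robot, y to its left, z up, the work surface at z = 0. Lengths are in m, angles in rad, forces in N, time in s.
With the tool pointing down it reaches from about 0.4 to 0.825 m from the base axis. Payload 7 kg.
Tool frame: the origin (TCP) lies at the very end of the fingers, on their centre line; the grasp point (between the pads) lies 19 mm behind it (arm.pinch_z is the z of the grasp point in the tool frame, in m); z points along the fingers, y is the direction in which the jaws open and shut (so a half turn about z gives the same grasp; the last joint's range is limited). The gripper opens to 88 mm and grips with 3 to 60 N. Pads are 19 mm wide; open, the fingers measure 130 mm over their backs; the gripper's body (78 mm by 193 mm) begins 47 mm behind the grasp point.
Start: joints at [1.502, 0.359, 0.012, 0, -1.224, -0.288], TCP at [0.236, 0.632, 0.227] pointing down, gripper open.
Joint ranges: [-3.07, 3.07], [-1.43, 2.12], [-1.02, 1.25], [-3.03, 1.67], [-3.05, -0], [-3.03, 3.03]. Speed limits (rad/s): [2.39, 2.39, 3.01, 3.14, 3.14, 3.14].

### API

Orientations are given as [roll, pitch, yaw] about the fixed x, y, z axes, in that order (R = Rz(yaw) Ry(pitch) Rx(roll)).
In Python, from station import arm gives the robot as it stands.
- The arm moves only by the tool drive_tool, never from a script. Its argument "targets" is a list of rows, each a list of 6 numbers: the shift along the world's x, y, z in units of 0.04 m (1.0 is 0.04 m), then the turn, a rotation vector about the world's x, y, z in units of 6 degrees (1.0 is 6 degrees). In form: [[x, y, z, wx, wy, wz], ...]. A call has 1 to 5 rows; each row shifts and turns the commanded pose from where the row before left it; what a row does not reach is not made up. A row lasts 1/8 s, in which the tool goes at most 62.5 mm and 10.7 degrees, less where a joint would pass 70% of its speed; a pose out of reach is approached as far as the arm can. A call with a number of a shift or a turn outside -1 to 1 is refused whole. A call with a gripper value outside its range is refused whole. "claw" is the opening, from 0 (shut) to 1 (fully open), set as the call begins (left out, the last holds). The fingers move at their own pace and stop on an object; "newtons" is the grip in N (left out, the last holds). Time passes only in rows, so rows that do not move let the fingers close. It gives the time, the measured TCP pose, the force and the opening at its end, in the units of the state.
- arm.get_state(): the state, without advancing time (a new reading comes with each control period).
- arm.grab_frame(name): name is "scene" or "top" or "wrist"; returns (picture, depth): 420x560x3 uint8, red, green, blue; 420x560 float32, m along the optical axis (not along the pixel's ray), 0 where there is no reading.
- arm.get_calibration(name): a dict with "mtx" (3x3 intrinsics, pixels), "origin" and "rotation" of the camera in the world. Camera axes: x right, y up, looking along -z (the intrinsics and any distortion apply to the point x, -y, -z); pixel columns grow to the right and rows downward; lengths in m; the calibration is good to about 2 mm. A picture is of the moment at which its call begins: read the wrist's pose just before it. get_calibration takes no time and is no camera call; for the wrist camera it gives the pose at the moment of the call.
- arm.job_done(): hands the job in, once; it reports no verdict.
Trained networks look in the newest picture that a camera, given by its name, has taken for a name from the list of things; names that differ only in an ending like _2 or _b are one class to them, and where a whole thing is asked for, a point or a joint stands for the part that bears it (a point fixed in the world has none). Each returns a list of dicts, best first, with "score" (0 to 1); they miss things now and then, are a little off and sometimes report something else, mostly with a low value. They report only what shows in the picture. A call takes as long as a camera call. They do not tell look-alikes from the thing itself.
- arm.search_frame(target, camera): "point" ([x, y, z] in m, in the coordinates of the camera as it stood for that picture, good to about 4 mm: the middle of the surface that is visible of it).
- arm.cut_out(target, camera): "pixels" (420x560 bool, what is visible of it).
- arm.landmark_of(target, camera): "point" ([x, y, z] in m, in the coordinates of the camera as it stood for that picture, good to about 4 mm: a listed point, or the origin of a listed thing).
The state is a dict: "t": time; "q": joint angles; "qd": joint speeds; "joint_efforts": joint torques, N m; "eef_pos": TCP position; "ee_rot": TCP orientation; "force": force on the tool from outside, world axes, zero at the start; "moment": the same for the moment, N m; "width": finger opening in m.
Only numpy, scipy, OpenCV 4.12 (cv2) and the standard library are available. Lean on these libraries where they do the work, as an engineer would, in place of code of your own. Each camera call takes 0.05 s, during which the arm holds its last target. There are 200 camera calls.

## Working session

There is one attempt and no reset: what is moved stays moved. The work goes in short steps, Python scripts to look and compute and a tool call to move; the robot and the scene stay as the last step left them, time stands still between calls to the robot, and variables do not carry over. Pictures are saved under pics/ and viewed, about 12 in all and at most 16, crops included, and the job is handed in when it is done.

Besides the shell and the picture viewer there is one more tool, called after "Emit:" by a JSON object that holds its "method" and its "body", one argument or row to a line. drive_tool: Moves the arm, as the interface text tells. Shifts and turns lie within -1 to 1; 1 stands for 0.04 m of shift or 6 degrees of turn. Its arguments: {"type":"object","properties":{"targets":{"type":"array"},"claw":{"type":"number"},"newtons":{"type":"number"}},"required":["targets"]}

```bash
mkdir -p pics; ls; cat > h.py <<'E'
import numpy as np, cv2
from station import arm
def cam(n):
    c=arm.get_calibration(n); return np.array(c["mtx"]),np.array(c["origin"]),np.array(c["rotation"])
def w(n,p):
    K,o,R=cam(n); return o+R@np.array(p)
def px(n,u,v,d):
    K,o,R=cam(n); x=(u-K[0,2])/K[0,0]*d; y=(v-K[1,2])/K[1,1]*d
    return o+R@np.array([x,-y,-d])
def proj(n,P):
    K,o,R=cam(n); c=R.T@(np.array(P)-o); return K[0,0]*c[0]/-c[2]+K[0,2], K[1,1]*-c[1]/-c[2]+K[1,2]
def snap(n,f):
    im,d=arm.grab_frame(n); cv2.imwrite("pics/"+f,im[:,:,::-1]); return im,d
E
python3 - <<'E'
from h import *
for n in("top","scene"):
    im,d=snap(n,n+"0.png"); print(n,arm.get_calibration(n).keys(),np.round(cam(n)[1],3))
    for t in ["flask_25","flask_50","flask_100","flask_250","holder_25","holder_50","holder_100","holder_250","stopper","crucible"]:
        for r in arm.landmark_of(t,n)[:3]: print(t,round(r["score"],2),np.round(w(n,r["point"]),3))
print(arm.get_state())
E
```

```text
pics
top dict_keys(['mtx', 'origin', 'rotation']) [0.514 0.043 1.084]
flask_25 0.97 [2.2   1.729 2.769]
flask_25 0.97 [2.182 1.711 2.751]
flask_25 0.8 [2.214 1.743 2.783]
flask_50 0.97 [2.2   1.729 2.769]
flask_50 0.97 [2.182 1.711 2.751]
flask_50 0.8 [2.214 1.743 2.783]
flask_100 0.97 [2.2   1.729 2.769]
flask_100 0.97 [2.182 1.711 2.751]
flask_100 0.8 [2.214 1.743 2.783]
flask_250 0.97 [2.2   1.729 2.769]
flask_250 0.97 [2.182 1.711 2.751]
flask_250 0.8 [2.214 1.743 2.783]
holder_25 0.91 [2.193 1.722 2.762]
holder_25 0.68 [2.174 1.702 2.743]
holder_25 0.65 [2.176 1.705 2.745]
holder_50 0.91 [2.193 1.722 2.762]
holder_50 0.68 [2.174 1.702 2.743]
holder_50 0.65 [2.176 1.705 2.745]
holder_100 0.91 [2.193 1.722 2.762]
holder_100 0.68 [2.174 1.702 2.743]
holder_100 0.65 [2.176 1.705 2.745]
holder_250 0.91 [2.193 1.722 2.762]
holder_250 0.68 [2.174 1.702 2.743]
holder_250 0.65 [2.176 1.705 2.745]
stopper 0.51 [2.205 1.733 2.774]
crucible 0.49 [2.176 1.704 2.745]
scene dict_keys(['mtx', 'origin', 'rotation']) [ 1.222 -0.077  0.543]
flask_25 0.88 [ 0.068 -1.231 -0.611]
flask_25 0.87 [ 0.09
[... 862 characters left out ...]
 0.49 [ 0.097 -1.202 -0.582]
crucible 0.5 [-0.284 -1.583 -0.963]
{'t': 1.1, 'q': array([ 1.50212418e+00,  3.58548721e-01,  1.18634970e-02,  9.12434736e-06,
       -1.22408205e+00, -2.88086270e-01]), 'qd': array([-0.00074528,  0.00106762, -0.00073519, -0.00035837,  0.00039525,
       -0.00106811]), 'joint_efforts': array([-6.85078157e-04, -5.82393086e+01,  2.93306977e+01,  7.00245783e+00,
        1.25035216e-02, -1.91680118e-05]), 'eef_pos': array([0.23575674, 0.63245365, 0.22658016]), 'ee_rot': array([-3.14156236e+00,  2.75534704e-08, -3.56755313e-01]), 'force': array([0.02546957, 0.1979762 , 0.4659669 ]), 'moment': array([ 0.02467746,  0.00037011, -0.00249459]), 'width': 0.0876435518934509}
```

The rotation is evidently a 3-vector, presumably roll-pitch-yaw; I'll fix that and look.

```bash
python3 - <<'E'
s=open('h.py').read()
s=s.replace('''np.array(c["rotation"])''','''Rot.from_euler("xyz",c["rotation"]).as_matrix()''',1).replace("import numpy","from scipy.spatial.transform import Rotation as Rot\nimport numpy",1)
open('h.py','w').write(s)
E
python3 - <<'E'
from h import *
for n in("top","scene"):
    print(n,arm.get_calibration(n)["rotation"])
    arm.grab_frame(n)
    for t in ["flask_25","holder_25","stopper","crucible"]:
        for r in arm.landmark_of(t,n): print(t,round(r["score"],2),np.round(w(n,r["point"]),3), np.round(proj(n,w(n,r["point"]))))
E
```

```text
top [ 0.07782397 -0.01256942 -1.56137416]
flask_25 0.97 [0.657 0.089 0.006] [250. 187.]
flask_25 0.82 [0.489 0.234 0.002] [180. 265.]
flask_25 0.71 [ 0.642 -0.15   0.012] [361. 195.]
flask_25 0.62 [0.665 0.208 0.013] [193. 182.]
flask_25 0.57 [0.793 0.082 0.002] [253. 125.]
flask_25 0.54 [ 0.648 -0.035  0.011] [307. 191.]
holder_25 0.94 [0.454 0.069 0.014] [257. 282.]
holder_25 0.92 [ 0.425 -0.286  0.014] [426. 298.]
holder_25 0.75 [ 0.444 -0.051  0.014] [315. 288.]
crucible 0.54 [ 0.389 -0.101  0.015] [339. 314.]
scene [0.92396203 0.00488292 1.38615443]
flask_25 0.77 [ 0.49   0.229 -0.001] [352. 191.]
flask_25 0.75 [ 0.648 -0.035  0.01 ] [236. 254.]
flask_25 0.74 [0.797 0.08  0.001] [323. 314.]
flask_25 0.64 [0.657 0.084 0.007] [304. 250.]
flask_25 0.62 [0.673 0.208 0.006] [374. 248.]
flask_25 0.62 [ 0.642 -0.154  0.012] [166. 260.]
flask_25 0.23 [0.459 0.07  0.012] [275. 186.]
holder_25 0.96 [ 0.435 -0.167  0.014] [160. 192.]
holder_25 0.94 [ 0.424 -0.289  0.012] [ 99. 196.]
holder_25 0.7 [0.458 0.067 0.014] [274. 186.]
stopper 0.74 [0.613 0.036 0.01 ] [273. 236.]
crucible 0.47 [ 0.391 -0.103  0.01 ] [191. 178.]
```

View pics/top0.png

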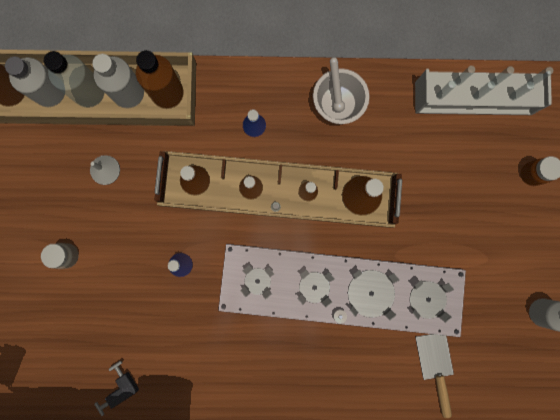

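View pics/scene0.png

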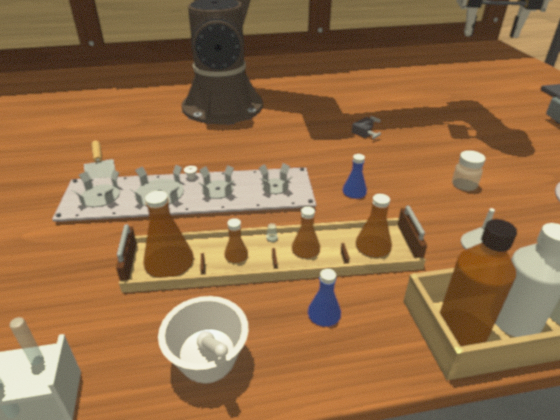

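The top picture shows the rack row, left to right: 100 (188,175), 50 (250,185), 25 (310,189) and 250 (372,190). Holders, left to right by disc size: 25 (257,282), 50 (315,288), 250 (371,293) and 100 (428,298). The blue flasks at (254,122) and (178,264) are decoys. In the scene picture the flask sizes match: 250, 25, 50, 100 from left to right. Next I'll move over flask_25 with the jaws across the row.

Emit:
{"method": "drive_tool", "body": {
  "targets": [
    [0.606, -0.981, 0.1, 0, 0, -0.7225],
    [0.606, -0.981, 0.1, 0, 0, -0.7225],
    [0.606, -0.981, 0.1, 0, 0, -0.7225],
    [0.606, -0.981, 0.1, 0, 0, -0.7225],
    [0.606, -0.981, 0.1, 0, 0, -0.7225]
  ],
  "claw": 1,
  "newtons": 20
}}

```text
t: 2.22
eef_pos: [0.3576, 0.435, 0.2469]
ee_rot: [-3.141, 0.0, -0.737]
force: [-0.0, 0.4, 0.4]
width: 0.0877
```

Emit:
{"method": "drive_tool", "body": {
  "targets": [
    [0.606, -0.981, 0.1, 0, 0, -0.7225],
    [0.606, -0.981, 0.1, 0, 0, -0.7225],
    [0.606, -0.981, 0.1, 0, 0, -0.7225],
    [0.606, -0.981, 0.1, 0, 0, -0.7225],
    [0.606, -0.981, 0.1, 0, 0, -0.7225]
  ]
}}

```text
t: 2.85
eef_pos: [0.4788, 0.2388, 0.267]
ee_rot: [-3.141, 0.0, -1.116]
force: [1.0, 0.6, 0.7]
width: 0.0874
```

Emit:
{"method": "drive_tool", "body": {
  "targets": [
    [0.606, -0.981, 0, 0, 0, -0.7225],
    [0.606, -0.981, 0, 0, 0, -0.7225],
    [0.606, -0.981, 0, 0, 0, -0.7225],
    [0.606, -0.981, 0, 0, 0, -0.7225],
    [0.606, -0.981, 0, 0, 0, -0.7225]
  ]
}}

```text
t: 3.48
eef_pos: [0.6001, 0.0425, 0.2668]
ee_rot: [-3.141, 0.0, -1.494]
force: [0.5, 1.8, 0.1]
width: 0.0875
```

Emit:
{"method": "drive_tool", "body": {
  "targets": [
    [0.606, -0.981, 0, 0, 0, -0.7225],
    [0.606, -0.981, 0, 0, 0, -0.7225],
    [0, 0, 0, 0, 0, 0]
  ]
}}

```text
t: 3.85
eef_pos: [0.6487, -0.0373, 0.2656]
ee_rot: [3.14, -0.001, -1.647]
force: [-0.7, 0.5, -1.2]
width: 0.0874
```

```bash
cat > m.py <<'E'
from h import *
import sys
def lm(n,ts=("flask_25","holder_25","stopper","crucible")):
    for t in ts:
        for r in arm.landmark_of(t,n):
            p=w(n,r["point"]); print(n,t,round(r["score"],2),np.round(p,4),np.round(proj(n,p)))
E
python3 - <<'E'
from m import *
s=arm.get_state(); print(s["t"],s["eef_pos"],s["ee_rot"],s["force"])
snap("wrist","w1.png"); lm("wrist")
arm.grab_frame("top"); lm("top",("flask_25","holder_25"))
print(s["q"])
E
```

```text
3.85 [ 0.64871556 -0.03727786  0.26557762] [ 3.14046372e+00 -6.86032954e-04 -1.64726782e+00] [-0.67144221  0.48113777 -1.22316319]
wrist flask_25 0.88 [0.6686 0.2035 0.0113] [272. 348.]
wrist flask_25 0.66 [0.4857 0.2321 0.0041] [399. 354.]
wrist flask_25 0.64 [ 0.6391 -0.1472  0.0087] [275.  83.]
wrist flask_25 0.56 [ 0.6408 -0.0359  0.011 ] [280. 181.]
wrist flask_25 0.4 [ 0.7886  0.0863 -0.0016] [178. 275.]
wrist holder_25 0.9 [ 0.4368 -0.1699  0.0149] [460.  45.]
wrist holder_25 0.84 [0.4536 0.0709 0.0132] [430. 252.]
wrist holder_25 0.76 [ 0.4435 -0.0515  0.0149] [446. 156.]
wrist stopper 0.72 [0.6133 0.0389 0.0104] [305. 236.]
wrist crucible 0.83 [ 0.3844 -0.1004  0.0144] [501. 108.]
top flask_25 0.9 [ 0.6412 -0.1517  0.0121] [362. 195.]
top flask_25 0.74 [0.6563 0.0892 0.0052] [249. 187.]
top flask_25 0.59 [ 0.6492 -0.036   0.008 ] [308. 191.]
top holder_25 0.84 [0.4568 0.0669 0.0128] [258. 281.]
top holder_25 0.71 [ 0.4469 -0.0491  0.0141] [314. 286.]
top holder_25 0.67 [ 0.4244 -0.2907  0.0153] [429. 298.]
top holder_25 0.62 [ 0.435  -0.1722  0.0139] [372. 292.]
[ 2.42418022e-01  2.97566406e-01  1.24415603e-02  3.09911086e-04
 -1.28695859e+00 -3.18976881e-01]
```

View pics/w1.png

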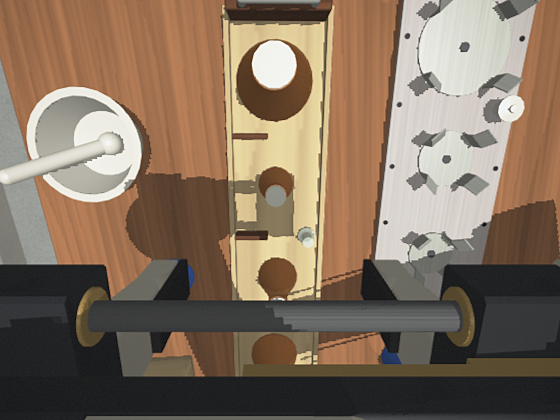

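The wrist picture (up is -y) shows flask 250 at (275,80), flask 25 at (275,190) and the loose stopper at (306,237). The dark holder centre dots are at (464,46), (446,159) and (430,253). I'll use the depth of the stopper tops and those dots to refine the positions.

```bash
cat >> m.py <<'E'
def cloud(n,d):
    K,o,R=cam(n); v,u=np.mgrid[0:420,0:560]
    P=np.stack([(u-K[0,2])/K[0,0]*d,-(v-K[1,2])/K[1,1]*d,-d],-1)@R.T+o
    P[d==0]=np.nan; return P
def tops(n,d,lst):
    P=cloud(n,d)
    for (name,x,y,zt) in lst:
        m=(np.hypot(P[...,0]-x,P[...,1]-y)<.03)&(P[...,2]>zt-.006)&(P[...,2]<zt+.008)
        q=P[m]
        if len(q)>5: print(n,name,len(q),"mid",np.round((q.min(0)+q.max(0))/2,4),"mean",np.round(q.mean(0),4),"ext",np.round(np.ptp(q,axis=0),4))
F=[("f100",.669,.2065,.115),("f50",.657,.0874,.097),("f25",.6465,-.0355,.085),("f250",.641,-.151,.147)]
def onplane(n,u,v,z):
    a=px(n,u,v,1.); o=cam(n)[1]; return o+(a-o)*(z-o[2])/(a[2]-o[2])
def dots(n,im,lst,r,z=.017):
    g=im.astype(float).sum(2)
    for name,x,y in lst:
        u,v=np.round(proj(n,[x,y,z])).astype(int)
        if not(r<u<560-r and r<v<420-r): continue
        s=g[v-r:v+r+1,u-r:u+r+1]; wt=np.clip(np.median(s)*.75-s,0,None); 
        if wt.sum()==0: print(name,"none"); continue
        yy,xx=np.mgrid[v-r:v+r+1,u-r:u+r+1]; print(n,name,np.round(onplane(n,(wt*xx).sum()/wt.sum(),(wt*yy).sum()/wt.sum(),z),4),(wt>0).sum())
H=[("h25",.456,.069),("h50",.445,-.0505),("h250",.435,-.17),("h100",.4245,-.2885)]
E
python3 - <<'E'
from m import *
for n,r in(("wrist",8),("top",5)):
    im,d=arm.grab_frame(n); tops(n,d,F); dots(n,im,H,r)
E
```

```text
wrist f50 57 mid [0.6549 0.0768 0.0945] mean [0.6547 0.0766 0.0956] ext [0.0163 0.0051 0.007 ]
wrist f25 329 mid [ 0.6482 -0.0368  0.0829] mean [ 0.6482 -0.037   0.0847] ext [0.0205 0.0207 0.0077]
wrist f250 1639 mid [ 0.6408 -0.1514  0.1452] mean [ 0.6408 -0.1516  0.1467] ext [0.0321 0.0326 0.0083]
wrist h25 [0.4566 0.0701 0.017 ] 58
wrist h50 [ 0.445  -0.0504  0.017 ] 61
wrist h250 [ 0.4336 -0.1697  0.017 ] 86
top f50 32 mid [0.6487 0.0851 0.0957] mean [0.6482 0.0842 0.0965] ext [0.0082 0.0177 0.0083]
top f25 54 mid [ 0.6475 -0.0392  0.084 ] mean [ 0.6472 -0.0392  0.0845] ext [0.02   0.0121 0.0095]
top f250 243 mid [ 0.6399 -0.15    0.1458] mean [ 0.6399 -0.1504  0.1465] ext [0.0322 0.0311 0.0094]
top h25 [0.4558 0.0754 0.017 ] 56
top h50 [ 0.4452 -0.05    0.017 ] 20
top h250 [ 0.434  -0.1693  0.017 ] 22
top h100 [ 0.4224 -0.2891  0.017 ] 19
```

Emit:
{"method": "drive_tool", "body": {
  "targets": [
    [-0.01, 0, -1, 0, 0, 0],
    [0, 0, -1, 0, 0, 0],
    [0, 0, -1, 0, 0, 0],
    [0, 0, -1, 0, 0, 0],
    [0, 0, -0.8, 0, 0, 0]
  ]
}}

```text
t: 4.97
eef_pos: [0.6469, -0.0344, 0.0731]
ee_rot: [3.141, -0.0, -1.643]
force: [0.7, 0.0, 0.4]
width: 0.0881
```

Emit:
{"method": "drive_tool", "body": {
  "targets": [
    [0, 0, -0.52, 0, 0, 0],
    [0, 0, 0, 0, 0, 0]
  ]
}}

```text
t: 5.22
eef_pos: [0.6463, -0.0346, 0.0521]
ee_rot: [3.138, -0.001, -1.643]
force: [0.1, 0.5, 1.1]
width: 0.0879
```

Emit:
{"method": "drive_tool", "body": {
  "targets": [
    [0, 0, 0, 0, 0, 0],
    [0, 0, 0, 0, 0, 0],
    [0, 0, 0, 0, 0, 0],
    [0, 0, 0, 0, 0, 0],
    [0, 0, 0, 0, 0, 0]
  ],
  "claw": 0,
  "newtons": 20
}}

```text
t: 5.85
eef_pos: [0.6475, -0.0346, 0.0539]
ee_rot: [-3.141, 0.0, -1.643]
force: [0.7, -0.7, -0.3]
width: 0.0432
```

Emit:
{"method": "drive_tool", "body": {
  "targets": [
    [0, -0.06, 0, 0, 0, 0],
    [0, 0, 0, 0, 0, 0],
    [0, 0, 0, 0, 0, 0],
    [0, 0, 0, 0, 0, 0],
    [0, 0, 0, 0, 0, 0]
  ]
}}

```text
t: 6.48
eef_pos: [0.6474, -0.037, 0.0537]
ee_rot: [3.141, -0.0, -1.643]
force: [-0.3, -0.7, -1.5]
width: 0.0203
```

Emit:
{"method": "drive_tool", "body": {
  "targets": [
    [0, 0, 0.25, 0, 0, 0],
    [0, 0, 0.75, 0, 0, 0],
    [0, 0, 1, 0, 0, 0],
    [0, 0, 1, 0, 0, 0],
    [0, 0, 1, 0, 0, 0]
  ]
}}

```text
t: 7.1
eef_pos: [0.6473, -0.037, 0.216]
ee_rot: [-3.141, 0.0, -1.643]
force: [0.3, -0.2, -0.5]
width: 0.0204
```

```bash
python3 - <<'E'
from m import *
s=arm.get_state(); print(s["t"],s["eef_pos"],s["ee_rot"],s["force"],s["width"])
im,d=snap("scene","s2.png"); tops("top",arm.grab_frame("top")[1],F)
E
```

```text
7.1 [ 0.64734839 -0.03703608  0.2160286 ] [-3.14077474e+00  1.79815460e-04 -1.64290599e+00] [ 0.26555113 -0.23685353 -0.47039223] 0.02044534412440366
top f250 244 mid [ 0.6398 -0.1499  0.1463] mean [ 0.6398 -0.1501  0.1465] ext [0.0325 0.0312 0.0106]
```

View pics/s2.png

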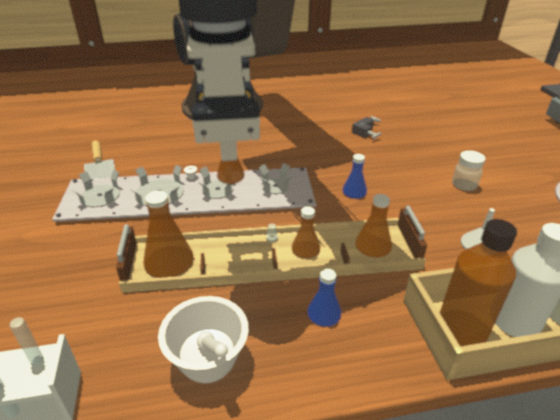

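The scene picture shows flask_25 held upright in the gripper at (230,165), and the others undisturbed. I'll carry it to holder_25.

Emit:
{"method": "drive_tool", "body": {
  "targets": [
    [-0.95, 0.535, 0, 0, 0, -0.04],
    [-0.96, 0.535, 0, 0, 0, -0.04],
    [-0.96, 0.535, 0, 0, 0, -0.04],
    [-0.96, 0.535, 0, 0, 0, -0.04],
    [-0.96, 0.535, 0, 0, 0, 0]
  ]
}}

```text
t: 7.82
eef_pos: [0.4547, 0.0704, 0.2142]
ee_rot: [-3.141, 0.0, -1.66]
force: [-0.4, 0.2, -0.6]
width: 0.0206
```

Emit:
{"method": "drive_tool", "body": {
  "targets": [
    [0, 0, 0, 0, 0, 0],
    [0, 0, -0.8, 0, 0, 0],
    [0, 0, -0.9, 0, 0, 0],
    [0, 0, 0, 0, 0, 0]
  ]
}}

```text
t: 8.32
eef_pos: [0.4547, 0.069, 0.1441]
ee_rot: [3.138, -0.003, -1.66]
force: [0.8, -0.7, 0.2]
width: 0.0209
```

```bash
python3 - <<'E'
from m import *
s=arm.get_state(); print(s["t"],s["eef_pos"],s["ee_rot"],s["force"],s["width"])
im,d=snap("wrist","w2.png")
lm("wrist",("flask_25",)); lm("scene",())
arm.grab_frame("scene"); lm("scene",("flask_25",))
E
```

```text
8.325 [0.45465119 0.06895505 0.14408745] [ 3.13769506e+00 -2.70021218e-03 -1.66033475e+00] [ 0.84718895 -0.68908864  0.21927428] 0.02087299025428725
wrist flask_25 0.82 [0.4904 0.23   0.0038] [256. 356.]
wrist flask_25 0.81 [0.6677 0.2005 0.0136] [ 77. 351.]
wrist flask_25 0.78 [0.4526 0.0704 0.109 ] [281. 248.]
wrist flask_25 0.61 [0.6592 0.0883 0.0121] [ 56. 245.]
scene flask_25 0.92 [0.6724 0.2076 0.0056] [374. 248.]
scene flask_25 0.91 [ 0.4921  0.233  -0.0062] [354. 194.]
scene flask_25 0.82 [0.4605 0.0723 0.1051] [276. 148.]
scene flask_25 0.75 [ 7.971e-01  8.100e-02 -2.000e-04] [324. 315.]
scene flask_25 0.6 [ 0.4267 -0.2892  0.0086] [100. 198.]
scene flask_25 0.57 [0.6572 0.0821 0.0051] [303. 251.]
```

View pics/w2.png

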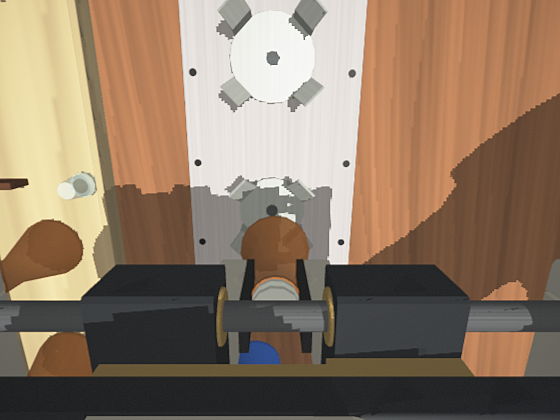

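The wrist picture shows the held flask's base at (275,245), just below the holder_25 dot at (272,210). The prongs are visible and clear. I'll check that dot numerically from here.

```bash
python3 - <<'E'
from m import *
im=cv2.imread("pics/w2.png")[:,:,::-1]
print(proj("wrist",[.456,.07,.017]),onplane("wrist",272,210,.017)); dots("wrist",im,H[1:],8)
print(np.round(arm.get_state()["eef_pos"],4))
E
```

```text
(np.float64(275.9851678144099), np.float64(207.73346166241282)) [0.45964486 0.0717324  0.017     ]
wrist h50 [ 0.448  -0.0492  0.017 ] 134
[0.4571 0.0703 0.1473]
```

Emit:
{"method": "drive_tool", "body": {
  "targets": [
    [0, 0, -0.8, 0, 0, 0],
    [0, 0, -0.7, 0, 0, 0],
    [0, 0, -0.4, 0, 0, 0],
    [0, 0, -0.15, 0, 0, 0],
    [0, 0, 0, 0, 0, 0]
  ]
}}

```text
t: 9.15
eef_pos: [0.4564, 0.0702, 0.0644]
ee_rot: [-3.141, 0.0, -1.66]
force: [-0.4, 0.1, -0.1]
width: 0.0207
```

Emit:
{"method": "drive_tool", "body": {
  "targets": [
    [0, 0, -0.04, 0, 0, 0],
    [0, 0, -0.04, 0, 0, 0],
    [0, 0, -0.03, 0, 0, 0],
    [0, 0, 0, 0, 0, 0]
  ]
}}

```text
t: 9.65
eef_pos: [0.4565, 0.0702, 0.0603]
ee_rot: [-3.14, 0.0, -1.659]
force: [-1.5, -0.3, 8.4]
width: 0.0204
```

```bash
python3 - <<'E'
from m import *
s=arm.get_state(); print(s["t"],s["eef_pos"],s["ee_rot"],s["force"],s["width"])
E
```

```text
9.65 [0.4564931  0.07017287 0.06031412] [-3.14029980e+00  3.59388093e-04 -1.65912865e+00] [-1.51098267 -0.33632844  8.40972495] 0.020371651005540344
```

Contact at 8 N on the holder floor. I'll release and rise.

Emit:
{"method": "drive_tool", "body": {
  "targets": [
    [0, 0, 0.01, 0, 0, 0],
    [0, 0, 0, 0, 0, 0],
    [0, 0, 0, 0, 0, 0],
    [0, 0, 0, 0, 0, 0],
    [0, 0, 0, 0, 0, 0]
  ],
  "claw": 1
}}

```text
t: 10.28
eef_pos: [0.4558, 0.07, 0.0597]
ee_rot: [3.141, -0.0, -1.66]
force: [-0.4, -0.0, -0.5]
width: 0.0647
```

Emit:
{"method": "drive_tool", "body": {
  "targets": [
    [0, 0, 0.1, 0, 0, 0],
    [0, 0, 0.9, 0, 0, 0],
    [0, 0, 1, 0, 0, 0],
    [0, 0, 1, 0, 0, 0],
    [0, 0, 1, 0, 0, 0]
  ]
}}

```text
t: 10.9
eef_pos: [0.4556, 0.0699, 0.2215]
ee_rot: [-3.141, 0.0, -1.66]
force: [1.0, 0.5, 0.8]
width: 0.0876
```

Emit:
{"method": "drive_tool", "body": {
  "targets": [
    [0.96, 0.08, 0.8, 0, 0, 0.06],
    [0.96, 0.08, 0, 0, 0, 0.06],
    [0.96, 0.08, 0, 0, 0, 0.06],
    [0.96, 0.08, 0, 0, 0, 0],
    [0.96, 0.08, 0, 0, 0, 0]
  ]
}}

```text
t: 11.52
eef_pos: [0.649, 0.086, 0.2519]
ee_rot: [3.142, -0.0, -1.641]
force: [0.2, -0.2, 0.2]
width: 0.0876
```

Emit:
{"method": "drive_tool", "body": {
  "targets": [
    [0.14, 0, 0, 0, 0, 0],
    [0, 0, 0, 0, 0, 0],
    [0, 0, 0, 0, 0, 0]
  ]
}}

```text
t: 11.9
eef_pos: [0.6527, 0.0859, 0.2522]
ee_rot: [-3.141, 0.0, -1.641]
force: [0.0, -0.3, 0.0]
width: 0.0878
```

```bash
python3 - <<'E'
from m import *
s=arm.get_state(); print(s["t"],s["eef_pos"],s["ee_rot"],s["force"],s["width"])
F.append(("f25p",.4565,.0703,.092))
for n in("top","wrist","scene"):
    im,d=snap(n,n[0]+"3.png"); tops(n,d,F)
im,d=arm.grab_frame("wrist"); tops("wrist",d,F); print(arm.get_state()["eef_pos"])
E
```

```text
11.9 [0.65265912 0.08592968 0.25224869] [-3.14135130e+00  2.42941910e-04 -1.64079536e+00] [ 0.04893705 -0.27773489  0.02966102] 0.08783177424716546
top f100 72 mid [0.6642 0.2044 0.114 ] mean [0.663  0.2029 0.1144] ext [0.0165 0.0244 0.0091]
top f50 53 mid [0.6524 0.09   0.0962] mean [0.6526 0.0892 0.0968] ext [0.0162 0.0121 0.0074]
top f250 241 mid [ 0.6399 -0.1502  0.1467] mean [ 0.6398 -0.1504  0.1465] ext [0.0318 0.0312 0.0114]
top f25p 87 mid [0.4569 0.0719 0.0912] mean [0.4566 0.0719 0.0915] ext [0.0193 0.0195 0.0084]
wrist f100 34 mid [0.67   0.2161 0.1149] mean [0.6698 0.2163 0.115 ] ext [0.0149 0.0041 0.0031]
wrist f50 407 mid [0.6553 0.0855 0.0949] mean [0.6551 0.0852 0.0968] ext [0.021  0.0217 0.0078]
wrist f25p 423 mid [0.4569 0.0704 0.0901] mean [0.4576 0.0705 0.0915] ext [0.0211 0.0203 0.0079]
scene f100 144 mid [0.6704 0.2052 0.1126] mean [0.6719 0.2047 0.113 ] ext [0.0281 0.0261 0.0056]
scene f50 99 mid [0.6572 0.0855 0.0942] mean [0.6584 0.0852 0.0951] ext [0.0218 0.0211 0.0057]
scene f250 231 mid [ 0.6422 -0.1511  0.1446] mean [ 0.6437 -0.151   0.1451] ext [0.0322 0.0316 0.0052]
scene f25p 54 mid [0.4582 0.0712 0.0893] mean [0.4597 0.0708 0.0895] ext [0.0218 0.0195 0.0047]
wrist f100 33 mid [0.6697 0.2166 0.1146] mean [0.6699 0.2165 0.1146] ext [0.0139 0.0041 0.0021]
wrist f50 405 mid [0.6554 0.0854 0.095 ] mean [0.6551 0.0851 0.0967] ext [0.0211 0.0207 0.008 ]
wrist f25p 424 mid [0.4569 0.0705 0.0898] mean [0.4576 0.0705 0.0915] ext [0.0216 0.0199 0.0075]
[0.65301438 0.08605319 0.2525009 ]
```

View pics/s3.png

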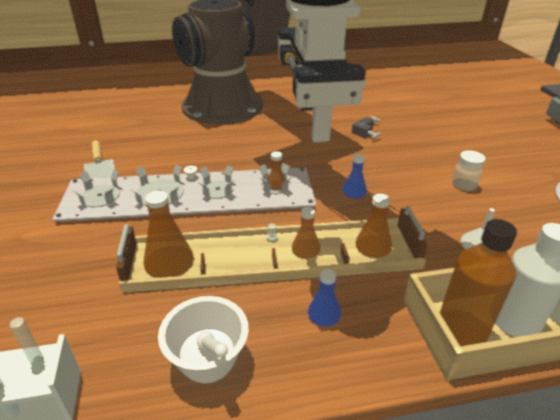

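The scene picture shows flask_25 upright in its holder at (277,175), top at z 0.0915 as expected. Next is flask_50 at (0.6553, 0.0855).

Emit:
{"method": "drive_tool", "body": {
  "targets": [
    [0.06, -0.01, -1, 0, 0, 0],
    [0, 0, -1, 0, 0, 0],
    [0, 0, -1, 0, 0, 0],
    [0, 0, -1, 0, 0, 0],
    [0, 0, -0.69, 0, 0, 0]
  ]
}}

```text
t: 12.72
eef_pos: [0.655, 0.0854, 0.0626]
ee_rot: [3.14, -0.0, -1.641]
force: [0.1, -0.5, 0.1]
width: 0.0872
```

Emit:
{"method": "drive_tool", "body": {
  "targets": [
    [0, 0, 0, 0, 0, 0],
    [0, 0, 0, 0, 0, 0],
    [0, 0, 0, 0, 0, 0],
    [0, 0, 0, 0, 0, 0],
    [0, 0, 0, 0, 0, 0]
  ],
  "claw": 0
}}

```text
t: 13.35
eef_pos: [0.6561, 0.0857, 0.0648]
ee_rot: [-3.141, 0.0, -1.641]
force: [-0.1, 0.1, -0.0]
width: 0.0432
```

Emit:
{"method": "drive_tool", "body": {
  "targets": [
    [0, 0, 0, 0, 0, 0],
    [0, 0, 0, 0, 0, 0],
    [0, 0, 0, 0, 0, 0],
    [0, 0, 0, 0, 0, 0],
    [0, 0, 0, 0, 0, 0]
  ]
}}

```text
t: 13.98
eef_pos: [0.6558, 0.0855, 0.0641]
ee_rot: [3.141, -0.0, -1.641]
force: [0.0, 0.4, -0.1]
width: 0.0215
```

Emit:
{"method": "drive_tool", "body": {
  "targets": [
    [0, 0, 0.25, 0, 0, 0],
    [0, 0, 0.75, 0, 0, 0],
    [0, 0, 1, 0, 0, 0],
    [0, 0, 1, 0, 0, 0],
    [0, 0, 1, 0, 0, 0]
  ]
}}

```text
t: 14.6
eef_pos: [0.6558, 0.0855, 0.2264]
ee_rot: [-3.141, 0.0, -1.641]
force: [-0.0, 0.6, -1.7]
width: 0.0217
```

Emit:
{"method": "drive_tool", "body": {
  "targets": [
    [-0.876, -0.565, 0, 0, 0, -0.03],
    [-0.876, -0.565, 0, 0, 0, -0.03],
    [-0.876, -0.565, 0, 0, 0, -0.03],
    [-0.876, -0.565, 0, 0, 0, -0.03],
    [-0.876, -0.565, 0, 0, 0, -0.03]
  ]
}}

```text
t: 15.22
eef_pos: [0.4795, -0.0281, 0.225]
ee_rot: [-3.141, 0.0, -1.657]
force: [-0.3, 0.2, 0.3]
width: 0.0213
```

Emit:
{"method": "drive_tool", "body": {
  "targets": [
    [-0.876, -0.565, 0, 0, 0, -0.03],
    [0, 0, 0, 0, 0, 0],
    [0, 0, -0.8, 0, 0, 0],
    [0, 0, -0.8, 0, 0, 0],
    [0, 0, 0, 0, 0, 0]
  ]
}}

```text
t: 15.85
eef_pos: [0.4447, -0.0501, 0.159]
ee_rot: [3.138, -0.001, -1.66]
force: [0.5, 0.3, -0.2]
width: 0.0217
```

Emit:
{"method": "drive_tool", "body": {
  "targets": [
    [0, 0, 0, 0, 0, 0],
    [0, 0, 0, 0, 0, 0]
  ]
}}

```text
t: 16.1
eef_pos: [0.4467, -0.0497, 0.1615]
ee_rot: [-3.139, 0.001, -1.659]
force: [0.3, -0.1, -0.5]
width: 0.0216
```

```bash
python3 - <<'E'
from m import *
s=arm.get_state(); print(s["t"],s["eef_pos"],s["ee_rot"],s["force"],s["width"])
im,d=snap("wrist","w4.png"); lm("wrist",("flask_25","holder_25"))
dots("wrist",im,H,8)
print(proj("wrist",[*s["eef_pos"][:2],.017]))
E
```

```text
16.1 [ 0.44666962 -0.04974857  0.16153092] [-3.13942714e+00  5.78498915e-04 -1.65942246e+00] [ 0.31468617 -0.08324442 -0.51444365] 0.021607375445579693
wrist flask_25 0.89 [ 0.4462 -0.0514  0.1058] [274. 235.]
wrist flask_25 0.79 [0.4544 0.0716 0.0193] [277. 322.]
wrist flask_25 0.62 [ 0.6422 -0.1518  0.0085] [ 39. 107.]
wrist holder_25 0.77 [ 0.4333 -0.1715  0.0139] [277.  58.]
wrist holder_25 0.75 [ 0.4447 -0.0525  0.0125] [276. 200.]
h25 none
wrist h50 [ 0.4437 -0.053   0.017 ] 34
wrist h250 [ 0.4328 -0.1698  0.017 ] 130
(np.float64(274.13000733159896), np.float64(204.53366366923635))
```

View pics/w4.png

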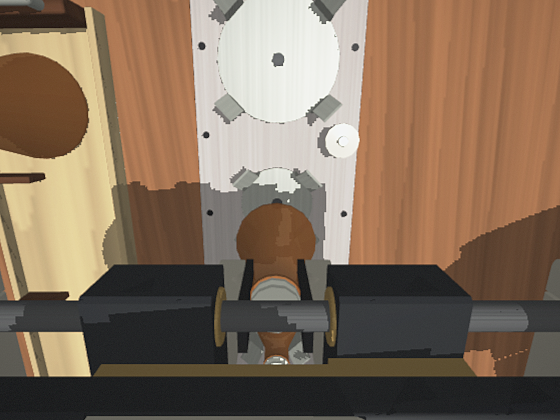

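The wrist picture shows flask_50's base at (275,240) over the holder_50 dot at (277,203), with flask_25 behind it and the crucible clear at (342,140). I'll lower it.

Emit:
{"method": "drive_tool", "body": {
  "targets": [
    [-0.02, 0, -0.8, 0, 0, 0],
    [0, 0, -0.7, 0, 0, 0],
    [0, 0, -0.5, 0, 0, 0],
    [0, 0, -0.17, 0, 0, 0],
    [0, 0, 0, 0, 0, 0]
  ]
}}

```text
t: 16.88
eef_pos: [0.445, -0.05, 0.0736]
ee_rot: [3.141, -0.0, -1.66]
force: [0.2, -1.0, 0.2]
width: 0.0215
```

Emit:
{"method": "drive_tool", "body": {
  "targets": [
    [0, 0, -0.04, 0, 0, 0],
    [0, 0, -0.04, 0, 0, 0],
    [0, 0, -0.02, 0, 0, 0],
    [0, 0, 0, 0, 0, 0]
  ]
}}

```text
t: 17.38
eef_pos: [0.4454, -0.0499, 0.0708]
ee_rot: [-3.14, 0.0, -1.659]
force: [-4.3, 1.3, 14.5]
width: 0.0215
```

Emit:
{"method": "drive_tool", "body": {
  "targets": [
    [0, 0, 0.015, 0, 0, 0],
    [0, 0, 0, 0, 0, 0],
    [0, 0, 0, 0, 0, 0],
    [0, 0, 0, 0, 0, 0],
    [0, 0, 0, 0, 0, 0]
  ],
  "claw": 1
}}

```text
t: 18.0
eef_pos: [0.4448, -0.05, 0.0699]
ee_rot: [3.141, -0.0, -1.66]
force: [-0.7, 0.2, 0.4]
width: 0.0662
```

Emit:
{"method": "drive_tool", "body": {
  "targets": [
    [0, 0, 0.1, 0, 0, 0],
    [0, 0, 0.9, 0, 0, 0],
    [0, 0, 1, 0, 0, 0],
    [0, 0, 1, 0, 0, 0],
    [0, 0, 1, 0, 0, 0]
  ]
}}

```text
t: 18.62
eef_pos: [0.4446, -0.0501, 0.2317]
ee_rot: [-3.141, 0.0, -1.66]
force: [0.3, 1.1, -0.3]
width: 0.0875
```

Emit:
{"method": "drive_tool", "body": {
  "targets": [
    [0.8, 0.91, 0.8, 0, 0, 0.03],
    [0.8, 0.91, 0, 0, 0, 0.03],
    [0.8, 0.91, 0, 0, 0, 0.03],
    [0.8, 0.91, 0, 0, 0, 0.03],
    [0.8, 0.91, 0, 0, 0, 0.03]
  ]
}}

```text
t: 19.25
eef_pos: [0.6057, 0.1332, 0.2622]
ee_rot: [-3.141, -0.0, -1.644]
force: [0.8, -1.0, 0.7]
width: 0.0879
```

Emit:
{"method": "drive_tool", "body": {
  "targets": [
    [0.8, 0.91, 0, 0, 0, 0.03],
    [0.8, 0.91, 0, 0, 0, 0],
    [0, 0, 0, 0, 0, 0],
    [0, 0, 0, 0, 0, 0],
    [0, 0, 0, 0, 0, 0]
  ]
}}

```text
t: 19.88
eef_pos: [0.6684, 0.2041, 0.2626]
ee_rot: [-3.141, 0.0, -1.641]
force: [-0.7, -0.6, 0.9]
width: 0.0876
```

```bash
cat >> m.py <<'E'
F+=[("f25p",.4565,.0703,.092),("f50p",.445,-.05,.104)]
E
python3 - <<'E'
from m import *
s=arm.get_state(); print(s["t"],s["eef_pos"],s["ee_rot"],s["force"],s["width"])
for n in("top","wrist","scene"):
    im,d=snap(n,n[0]+"5.png"); tops(n,d,F)
print(arm.get_state()["eef_pos"])
E
```

```text
19.875 [0.66840303 0.20408225 0.26262318] [-3.14114559e+00  2.79874281e-04 -1.64133469e+00] [-0.72660291 -0.56993685  0.86605525] 0.0875786631934318
top f100 143 mid [0.669  0.2049 0.1139] mean [0.6686 0.2048 0.1146] ext [0.0254 0.0249 0.0092]
top f250 240 mid [ 0.6399 -0.1506  0.1458] mean [ 0.6399 -0.1504  0.1464] ext [0.0323 0.0311 0.0096]
top f25p 88 mid [0.457  0.0719 0.092 ] mean [0.4565 0.0717 0.0916] ext [0.0192 0.0195 0.011 ]
top f50p 100 mid [ 0.4444 -0.0487  0.1033] mean [ 0.4449 -0.0485  0.1036] ext [0.0212 0.0213 0.0082]
wrist f100 649 mid [0.6692 0.205  0.1134] mean [0.6689 0.2046 0.1148] ext [0.0261 0.0266 0.0082]
wrist f25p 546 mid [0.4573 0.071  0.0906] mean [0.4575 0.0711 0.0915] ext [0.0213 0.0204 0.0092]
scene f100 143 mid [0.6712 0.205  0.1125] mean [0.6719 0.2047 0.113 ] ext [0.0261 0.0272 0.005 ]
scene f250 231 mid [ 0.6427 -0.1511  0.1447] mean [ 0.6438 -0.151   0.1452] ext [0.0317 0.0317 0.0052]
scene f25p 54 mid [0.4589 0.071  0.0894] mean [0.46   0.0708 0.0896] ext [0.0217 0.019  0.005 ]
scene f50p 59 mid [ 0.448  -0.0496  0.1018] mean [ 0.4484 -0.0495  0.1018] ext [0.0215 0.0198 0.0045]
[0.66855139 0.20414403 0.26280692]
```

View pics/s5.png

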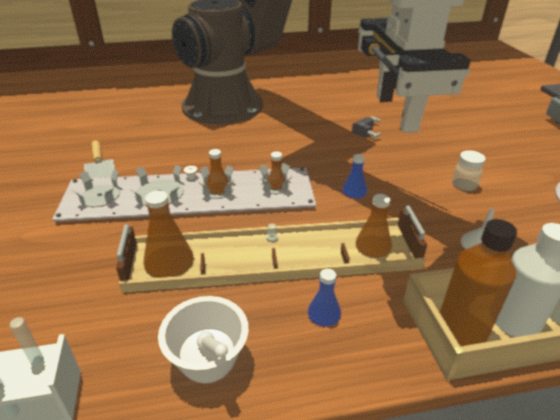

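Flask_50 stands in its holder at (216,175) in the scene picture, with its top at 0.1036. Next is flask_100 at (0.669, 0.205).

Emit:
{"method": "drive_tool", "body": {
  "targets": [
    [0.02, 0.02, -1, 0, 0, 0],
    [0, 0, -1, 0, 0, 0],
    [0, 0, -1, 0, 0, 0],
    [0, 0, -1, 0, 0, 0],
    [0, 0, -0.52, 0, 0, 0]
  ]
}}

```text
t: 20.65
eef_pos: [0.6684, 0.2047, 0.0792]
ee_rot: [3.139, -0.001, -1.642]
force: [-0.6, -0.1, 1.1]
width: 0.0876
```

Emit:
{"method": "drive_tool", "body": {
  "targets": [
    [0, 0, 0, 0, 0, 0],
    [0, 0, 0, 0, 0, 0],
    [0, 0, 0, 0, 0, 0],
    [0, 0, 0, 0, 0, 0],
    [0, 0, 0, 0, 0, 0]
  ],
  "claw": 0,
  "newtons": 25
}}

```text
t: 21.28
eef_pos: [0.6698, 0.2057, 0.0817]
ee_rot: [-3.141, 0.0, -1.641]
force: [-0.3, -0.2, -0.2]
width: 0.0434
```

Emit:
{"method": "drive_tool", "body": {
  "targets": [
    [0, 0, 0, 0, 0, 0],
    [0, 0, 0, 0, 0, 0],
    [0, 0, 0, 0, 0, 0],
    [0, 0, 0, 0, 0, 0],
    [0, 0, 0, 0, 0, 0]
  ]
}}

```text
t: 21.9
eef_pos: [0.6696, 0.2056, 0.0811]
ee_rot: [3.142, -0.0, -1.641]
force: [0.1, 0.9, 0.5]
width: 0.0268
```

Emit:
{"method": "drive_tool", "body": {
  "targets": [
    [0, 0, 0.25, 0, 0, 0],
    [0, 0, 0.75, 0, 0, 0],
    [0, 0, 1, 0, 0, 0],
    [0, 0, 1, 0, 0, 0],
    [0, 0, 1, 0, 0, 0]
  ]
}}

```text
t: 22.52
eef_pos: [0.6695, 0.2055, 0.2433]
ee_rot: [-3.141, 0.0, -1.641]
force: [0.5, -0.2, -0.9]
width: 0.0266
```

Emit:
{"method": "drive_tool", "body": {
  "targets": [
    [-0.475, -0.951, 0, 0, 0, -0.014],
    [-0.475, -0.951, 0, 0, 0, -0.014],
    [-0.475, -0.951, 0, 0, 0, -0.014],
    [-0.475, -0.951, 0, 0, 0, -0.014],
    [-0.475, -0.951, 0, 0, 0, -0.014]
  ]
}}

```text
t: 23.15
eef_pos: [0.5739, 0.0142, 0.2421]
ee_rot: [-3.141, 0.0, -1.648]
force: [0.6, -0.7, -1.1]
width: 0.0264
```

Emit:
{"method": "drive_tool", "body": {
  "targets": [
    [-0.475, -0.951, 0, 0, 0, -0.014],
    [-0.475, -0.951, 0, 0, 0, -0.014],
    [-0.475, -0.951, 0, 0, 0, -0.014],
    [-0.475, -0.951, 0, 0, 0, -0.014],
    [-0.475, -0.951, 0, 0, 0, -0.014]
  ]
}}

```text
t: 23.78
eef_pos: [0.4789, -0.176, 0.2421]
ee_rot: [-3.14, 0.0, -1.655]
force: [0.8, -0.4, -0.6]
width: 0.0264
```

Emit:
{"method": "drive_tool", "body": {
  "targets": [
    [-0.475, -0.951, 0, 0, 0, -0.014],
    [-0.475, -0.951, 0, 0, 0, -0.014],
    [-0.475, -0.951, 0, 0, 0, -0.014],
    [0, 0, 0, 0, 0, 0],
    [0, 0, 0, 0, 0, 0]
  ]
}}

```text
t: 24.4
eef_pos: [0.4226, -0.289, 0.2417]
ee_rot: [-3.141, -0.0, -1.661]
force: [-0.6, -0.4, -0.5]
width: 0.0264
```

```bash
python3 - <<'E'
from m import *
s=arm.get_state(); print(s["t"],s["eef_pos"],s["ee_rot"],s["force"],s["width"])
im,d=snap("wrist","w6.png"); lm("wrist",("flask_25","holder_25")); dots("wrist",im,H,8)
arm.grab_frame("scene"); lm("scene",("flask_25","holder_25"))
E
```

```text
24.4 [ 0.42260121 -0.28903474  0.24167032] [-3.14079411e+00 -5.52178231e-05 -1.66083340e+00] [-0.57485006 -0.38055484 -0.45533522] 0.02640399078186734
wrist flask_25 0.92 [ 0.4449 -0.048   0.0167] [274. 364.]
wrist flask_25 0.71 [ 0.4231 -0.2919  0.1715] [274. 226.]
wrist holder_25 0.97 [ 0.4229 -0.2887  0.0207] [275. 187.]
wrist holder_25 0.65 [ 0.4445 -0.051   0.0142] [274. 361.]
h50 none
h250 none
wrist h100 [ 0.4223 -0.2906  0.017 ] 21
scene flask_25 0.97 [7.963e-01 8.060e-02 3.000e-04] [324. 314.]
scene flask_25 0.9 [ 0.4249 -0.2842  0.1633] [ 83. 129.]
scene flask_25 0.9 [ 0.4886  0.2318 -0.0041] [353. 192.]
scene flask_25 0.87 [ 0.4497 -0.0499  0.0153] [217. 189.]
scene flask_25 0.57 [0.4574 0.0728 0.0144] [276. 185.]
scene flask_25 0.56 [ 0.3928 -0.1013  0.0098] [191. 179.]
scene holder_25 0.88 [ 0.4351 -0.1676  0.014 ] [160. 192.]
scene holder_25 0.87 [ 0.4238 -0.2907  0.0116] [ 99. 196.]
scene holder_25 0.84 [ 0.4451 -0.051   0.014 ] [217. 188.]
scene holder_25 0.68 [0.4604 0.0692 0.0141] [275. 186.]
```

View pics/w6.png

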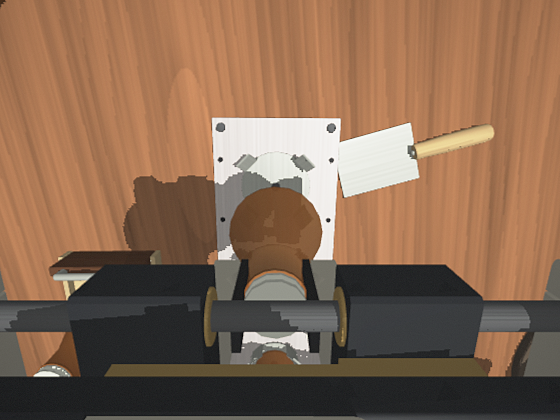

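The wrist picture shows the held 100 ml base at (275,230), lined up with the holder_100 dot at (275,187). The spatula lies clear at (380,160). I'll lower it.

Emit:
{"method": "drive_tool", "body": {
  "targets": [
    [0, -0.01, -0.8, 0, 0, 0],
    [0, 0, -1, 0, 0, 0],
    [0, 0, -1, 0, 0, 0],
    [0, 0, -0.7, 0, 0, 0],
    [0, 0, -0.2, 0, 0, 0]
  ]
}}

```text
t: 25.32
eef_pos: [0.4218, -0.2887, 0.0916]
ee_rot: [3.138, 0.001, -1.659]
force: [-0.0, 0.5, -0.0]
width: 0.0263
```

Emit:
{"method": "drive_tool", "body": {
  "targets": [
    [0, 0, 0, 0, 0, 0],
    [0, 0, 0, 0, 0, 0],
    [0, 0, -0.04, 0, 0, 0],
    [0, 0, 0, 0, 0, 0]
  ]
}}

```text
t: 25.82
eef_pos: [0.4228, -0.2894, 0.0921]
ee_rot: [-3.141, -0.0, -1.66]
force: [-1.3, 0.3, -1.1]
width: 0.0263
```

Emit:
{"method": "drive_tool", "body": {
  "targets": [
    [0, 0, -0.04, 0, 0, 0],
    [0, 0, -0.03, 0, 0, 0],
    [0, 0, 0, 0, 0, 0]
  ]
}}

```text
t: 26.2
eef_pos: [0.4225, -0.2893, 0.0886]
ee_rot: [3.141, 0.0, -1.66]
force: [-0.1, -0.1, -0.9]
width: 0.0264
```

Emit:
{"method": "drive_tool", "body": {
  "targets": [
    [0, 0, -0.03, 0, 0, 0],
    [0, 0, 0, 0, 0, 0]
  ]
}}

```text
t: 26.45
eef_pos: [0.4227, -0.2895, 0.088]
ee_rot: [-3.141, -0.0, -1.66]
force: [-1.8, 0.1, 4.8]
width: 0.0267
```

Emit:
{"method": "drive_tool", "body": {
  "targets": [
    [0, 0, 0.005, 0, 0, 0],
    [0, 0, 0, 0, 0, 0],
    [0, 0, 0, 0, 0, 0],
    [0, 0, 0, 0, 0, 0],
    [0, 0, 0, 0, 0, 0]
  ],
  "claw": 1
}}

```text
t: 27.08
eef_pos: [0.4226, -0.2893, 0.0877]
ee_rot: [3.141, 0.0, -1.66]
force: [-0.6, 0.3, 0.4]
width: 0.0709
```

Emit:
{"method": "drive_tool", "body": {
  "targets": [
    [0, 0, 0.1, 0, 0, 0],
    [0, 0, 0.9, 0, 0, 0],
    [0, 0, 1, 0, 0, 0],
    [0, 0, 1, 0, 0, 0],
    [0, 0, 1, 0, 0, 0]
  ]
}}

```text
t: 27.7
eef_pos: [0.4224, -0.2893, 0.2495]
ee_rot: [-3.141, -0.0, -1.66]
force: [2.0, -0.3, 0.6]
width: 0.0877
```

Emit:
{"method": "drive_tool", "body": {
  "targets": [
    [0.91, 0.577, 0.8, 0, 0, 0.03],
    [0.91, 0.577, 0, 0, 0, 0.03],
    [0.91, 0.577, 0, 0, 0, 0.03],
    [0.91, 0.577, 0, 0, 0, 0.03],
    [0.91, 0.577, 0, 0, 0, 0.03]
  ]
}}

```text
t: 28.32
eef_pos: [0.6056, -0.1731, 0.2801]
ee_rot: [-3.141, -0.0, -1.644]
force: [0.1, -0.9, -0.4]
width: 0.0875
```

Emit:
{"method": "drive_tool", "body": {
  "targets": [
    [0.91, 0.577, 0, 0, 0, 0.03],
    [0, 0, 0, 0, 0, 0],
    [0, 0, 0, 0, 0, 0],
    [0, 0, 0, 0, 0, 0]
  ]
}}

```text
t: 28.82
eef_pos: [0.6404, -0.1514, 0.2803]
ee_rot: [-3.141, -0.0, -1.642]
force: [1.0, -0.3, 0.5]
width: 0.0872
```

```bash
cat >> m.py <<'E'
F+=[("f100p",.4225,-.2893,.122)]
E
python3 - <<'E'
from m import *
s=arm.get_state(); print(s["t"],s["eef_pos"],s["ee_rot"],s["force"],s["width"])
for n in("top","wrist","scene"):
    im,d=snap(n,n[0]+"7.png"); tops(n,d,F[3:])
print(arm.get_state()["eef_pos"])
E
```

```text
28.825 [ 0.64037533 -0.1514396   0.28026499] [-3.14112585e+00 -2.45192863e-05 -1.64174260e+00] [ 0.95308072 -0.26583111  0.45668546] 0.08724100270239009
top f250 226 mid [ 0.6399 -0.149   0.1464] mean [ 0.6402 -0.1494  0.1466] ext [0.0326 0.0297 0.0104]
top f100p 163 mid [ 0.4215 -0.288   0.1216] mean [ 0.4216 -0.288   0.1214] ext [0.0247 0.0259 0.0102]
wrist f250 1051 mid [ 0.641  -0.1518  0.1452] mean [ 0.6409 -0.152   0.1468] ext [0.032  0.0321 0.0077]
wrist f100p 998 mid [ 0.4224 -0.2898  0.1202] mean [ 0.4233 -0.2896  0.1214] ext [0.0279 0.0266 0.0084]
scene f250 231 mid [ 0.6431 -0.1511  0.1447] mean [ 0.6438 -0.1511  0.1451] ext [0.0333 0.0317 0.0053]
scene f25p 53 mid [0.4578 0.0711 0.0887] mean [0.4596 0.0707 0.0895] ext [0.0211 0.0187 0.0051]
scene f50p 59 mid [ 0.4455 -0.0496  0.1008] mean [ 0.448  -0.0496  0.1017] ext [0.0243 0.0198 0.0051]
scene f100p 91 mid [ 0.4236 -0.2886  0.1195] mean [ 0.4257 -0.2888  0.1198] ext [0.0295 0.0262 0.0049]
[ 0.64048194 -0.1514027   0.28034812]
```

View pics/s7.png

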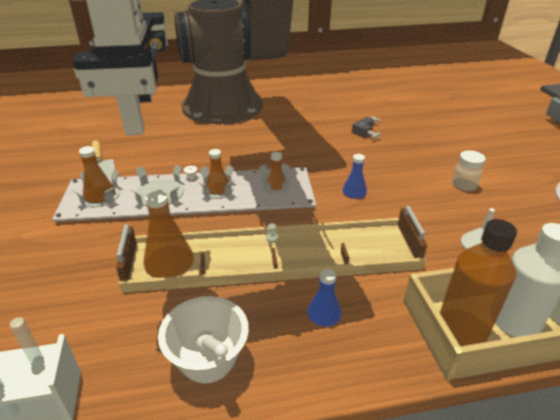

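All three placed flasks stand: 100 at (95,180), 50 at (216,175) and 25 at (277,175). Next is flask_250, already under the tool.

Emit:
{"method": "drive_tool", "body": {
  "targets": [
    [0.01, 0, -1, 0, 0, 0],
    [0, 0, -1, 0, 0, 0],
    [0, 0, -1, 0, 0, 0],
    [0, 0, -0.8, 0, 0, 0],
    [0, 0, -0.41, 0, 0, 0]
  ]
}}

```text
t: 29.6
eef_pos: [0.6404, -0.1512, 0.1098]
ee_rot: [3.14, -0.0, -1.642]
force: [0.1, -0.4, 1.0]
width: 0.0876
```

Emit:
{"method": "drive_tool", "body": {
  "targets": [
    [0, 0, 0, 0, 0, 0],
    [0, 0, 0, 0, 0, 0],
    [0, 0, 0, 0, 0, 0],
    [0, 0, 0, 0, 0, 0],
    [0, 0, 0, 0, 0, 0]
  ],
  "claw": 0,
  "newtons": 40
}}

```text
t: 30.22
eef_pos: [0.6416, -0.1508, 0.1118]
ee_rot: [-3.141, 0.0, -1.641]
force: [0.5, -0.1, 0.8]
width: 0.0434
```

Emit:
{"method": "drive_tool", "body": {
  "targets": [
    [0, 0, 0, 0, 0, 0],
    [0, 0, 0, 0, 0, 0],
    [0, 0, 0, 0, 0, 0],
    [0, 0, 0, 0, 0, 0],
    [0, 0, 0, 0, 0, 0]
  ]
}}

```text
t: 30.85
eef_pos: [0.6414, -0.1509, 0.1114]
ee_rot: [3.142, -0.0, -1.641]
force: [-1.8, 0.4, 1.5]
width: 0.032
```

Emit:
{"method": "drive_tool", "body": {
  "targets": [
    [0, 0, 0.25, 0, 0, 0],
    [0, 0, 0.75, 0, 0, 0],
    [0, 0, 1, 0, 0, 0],
    [0, 0, 1, 0, 0, 0],
    [0, 0, 1, 0, 0, 0]
  ]
}}

```text
t: 31.48
eef_pos: [0.6412, -0.1508, 0.2731]
ee_rot: [-3.141, 0.0, -1.641]
force: [1.6, 0.1, -0.6]
width: 0.0325
```

Emit:
{"method": "drive_tool", "body": {
  "targets": [
    [-0.864, -0.076, 0, 0, 0, -0.03],
    [-0.864, -0.076, 0, 0, 0, -0.03],
    [-0.864, -0.076, 0, 0, 0, -0.03],
    [-0.864, -0.076, 0, 0, 0, -0.03],
    [-0.864, -0.076, 0, 0, 0, -0.03]
  ]
}}

```text
t: 32.1
eef_pos: [0.4674, -0.1661, 0.2718]
ee_rot: [-3.141, 0.0, -1.657]
force: [0.6, -0.7, -1.4]
width: 0.0323
```

Emit:
{"method": "drive_tool", "body": {
  "targets": [
    [-0.864, -0.076, 0, 0, 0, -0.03],
    [0, 0, 0, 0, 0, 0],
    [0, 0, 0, 0, 0, 0],
    [0, 0, 0, 0, 0, 0]
  ]
}}

```text
t: 32.6
eef_pos: [0.4347, -0.169, 0.2713]
ee_rot: [3.141, -0.0, -1.66]
force: [-0.4, 0.0, -1.7]
width: 0.0325
```

```bash
python3 - <<'E'
from m import *
s=arm.get_state(); print(s["t"],s["eef_pos"],s["ee_rot"],s["force"],s["width"])
im,d=snap("wrist","w8.png"); lm("wrist",("flask_25","holder_25"))
arm.grab_frame("scene"); lm("scene",("flask_25","crucible"))
E
```

```text
32.6 [ 0.43470804 -0.16901429  0.27134167] [ 3.14147037e+00 -4.31400597e-05 -1.65984265e+00] [-0.35657396  0.04146657 -1.70014114] 0.03254448372491989
wrist flask_25 0.93 [ 0.424  -0.2944  0.0167] [274.  70.]
wrist flask_25 0.9 [ 0.79    0.0793 -0.0027] [ 54. 363.]
wrist flask_25 0.88 [ 0.4307 -0.1694  0.1682] [279. 216.]
wrist flask_25 0.63 [0.4556 0.072  0.0184] [275. 351.]
wrist holder_25 0.69 [0.453  0.0678 0.0105] [276. 345.]
scene flask_25 0.89 [0.4596 0.0732 0.0186] [277. 184.]
scene flask_25 0.83 [ 0.4239 -0.2866  0.0122] [101. 196.]
scene flask_25 0.81 [ 0.4883  0.2347 -0.0023] [354. 191.]
scene flask_25 0.78 [ 0.4338 -0.1704  0.1673] [145. 124.]
scene flask_25 0.69 [ 0.7968  0.0842 -0.0025] [326. 316.]
scene flask_25 0.62 [ 0.4471 -0.0528  0.0174] [216. 187.]
scene crucible 0.71 [ 0.3914 -0.0997  0.0073] [192. 179.]
```

View pics/w8.png

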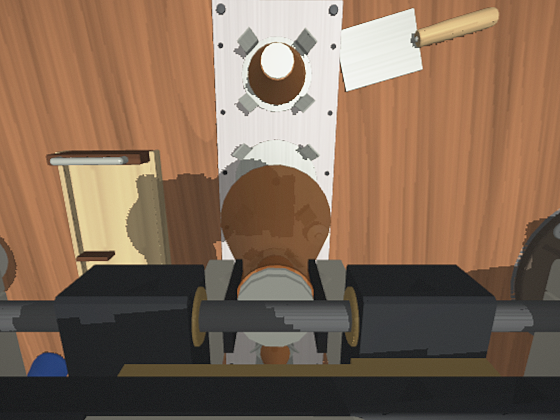

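The wrist picture shows flask_250's base at (276,215), centred over its holder, with prongs visible at (243,152) and (308,152). Flask_100 stands centred in its holder at (276,75). I'll lower it.

Emit:
{"method": "drive_tool", "body": {
  "targets": [
    [-0.02, 0, -0.8, 0, 0, 0],
    [0, 0, -1, 0, 0, 0],
    [0, 0, -1, 0, 0, 0],
    [0, 0, -0.7, 0, 0, 0],
    [0, 0, -0.2, 0, 0, 0]
  ]
}}

```text
t: 33.52
eef_pos: [0.4322, -0.1691, 0.1218]
ee_rot: [3.138, -0.0, -1.66]
force: [-0.4, 0.1, -1.0]
width: 0.0324
```

Emit:
{"method": "drive_tool", "body": {
  "targets": [
    [0, 0, 0, 0, 0, 0],
    [0, 0, -0.04, 0, 0, 0],
    [0, 0, -0.04, 0, 0, 0],
    [0, 0, 0, 0, 0, 0]
  ]
}}

```text
t: 34.02
eef_pos: [0.4334, -0.1691, 0.1206]
ee_rot: [-3.141, 0.0, -1.66]
force: [-0.4, 0.1, -1.6]
width: 0.0323
```

Emit:
{"method": "drive_tool", "body": {
  "targets": [
    [0, 0, -0.03, 0, 0, 0],
    [0, 0, 0, 0, 0, 0]
  ]
}}

```text
t: 34.28
eef_pos: [0.4332, -0.1691, 0.119]
ee_rot: [3.142, 0.0, -1.66]
force: [-0.3, -0.5, -0.9]
width: 0.0326
```

Emit:
{"method": "drive_tool", "body": {
  "targets": [
    [0, 0, -0.03, 0, 0, 0],
    [0, 0, 0, 0, 0, 0]
  ]
}}

```text
t: 34.52
eef_pos: [0.4334, -0.1692, 0.1184]
ee_rot: [-3.141, -0.0, -1.66]
force: [-1.8, 1.4, 5.9]
width: 0.0326
```

Contact at 6 N. I'll release and retreat.

Emit:
{"method": "drive_tool", "body": {
  "targets": [
    [0, 0, 0.005, 0, 0, 0],
    [0, 0, 0, 0, 0, 0],
    [0, 0, 0, 0, 0, 0],
    [0, 0, 0, 0, 0, 0],
    [0, 0, 0, 0, 0, 0]
  ],
  "claw": 1
}}

```text
t: 35.15
eef_pos: [0.4333, -0.1691, 0.1179]
ee_rot: [3.142, -0.0, -1.66]
force: [0.1, 0.0, -0.0]
width: 0.0764
```

Emit:
{"method": "drive_tool", "body": {
  "targets": [
    [0, 0, 0.1, 0, 0, 0],
    [0, 0, 0.9, 0, 0, 0],
    [0, 0, 1, 0, 0, 0],
    [0, 0, 1, 0, 0, 0],
    [0, 0, 0.8, 0, 0, 0]
  ]
}}

```text
t: 35.78
eef_pos: [0.4334, -0.1692, 0.2721]
ee_rot: [-3.14, 0.0, -1.66]
force: [0.8, -0.2, -0.2]
width: 0.0876
```

Emit:
{"method": "drive_tool", "body": {
  "targets": [
    [1, 0, 0, 0, 0, 0],
    [1, 0, 0, 0, 0, 0],
    [1, 0, 0, 0, 0, 0],
    [1, 0, 0, 0, 0, 0],
    [0, 0, 0, 0, 0, 0]
  ]
}}

```text
t: 36.4
eef_pos: [0.5951, -0.169, 0.2685]
ee_rot: [3.14, -0.0, -1.66]
force: [-0.3, 0.2, -0.2]
width: 0.0876
```

```bash
cat >> m.py <<'E'
F+=[("f250p",.4335,-.1695,.154)]
E
python3 - <<'E'
from m import *
s=arm.get_state(); print(s["t"],s["eef_pos"],s["force"],s["width"])
for n in("top","scene"):
    im,d=snap(n,n[0]+"9.png"); tops(n,d,F); lm(n,("stopper","crucible"))
E
```

```text
36.4 [ 0.59505586 -0.16896994  0.26850011] [-0.30005915  0.20700946 -0.17777346] 0.08763423572272984
top f100p 158 mid [ 0.4216 -0.2876  0.121 ] mean [ 0.4215 -0.2882  0.1214] ext [0.0245 0.0261 0.0099]
top f250p 262 mid [ 0.4328 -0.1685  0.1533] mean [ 0.4326 -0.1683  0.1532] ext [0.031  0.0324 0.0105]
scene f25p 54 mid [0.4592 0.0707 0.0894] mean [0.4602 0.0707 0.0898] ext [0.0202 0.0191 0.0054]
scene f50p 60 mid [ 0.4473 -0.0495  0.1018] mean [ 0.4483 -0.0496  0.1018] ext [0.0233 0.0201 0.0039]
scene f100p 92 mid [ 0.4245 -0.2893  0.1193] mean [ 0.4253 -0.2888  0.1196] ext [0.0278 0.0258 0.0051]
scene f250p 132 mid [ 0.4357 -0.169   0.1518] mean [ 0.4369 -0.1692  0.1518] ext [0.0321 0.0315 0.0058]
scene stopper 0.62 [0.6146 0.0359 0.0109] [273. 236.]
scene crucible 0.53 [ 0.3889 -0.0969  0.0096] [193. 178.]
```

View pics/s9.png

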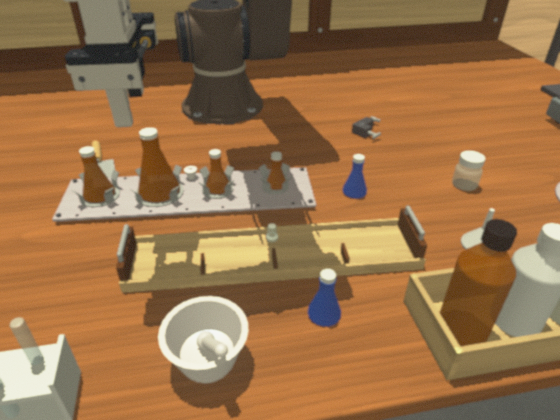

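View pics/t9.png

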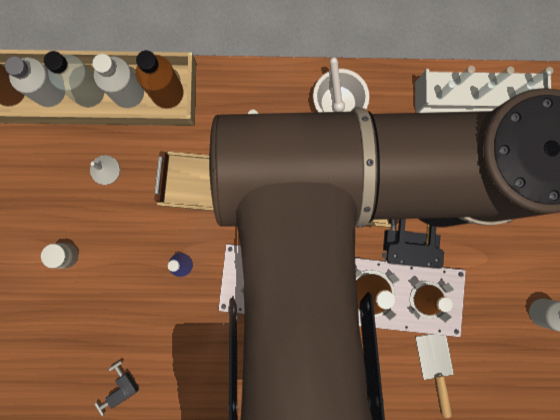

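The scene picture shows all four flasks upright in the right holders: 100 (95,178), 250 (152,170), 50 (216,175) and 25 (277,175). The stopper at (272,232) and crucible at (191,172) have not moved. The gripper is clear, so I'm handing in.

```bash
python3 -c "
from station import arm
print(arm.job_done())"
```

```text
the job is handed in; nothing more can be done
None
```

All four flasks are in their own holders. I moved them in the order 25, 50, 100, 250 ml, set each down with a light touch (5 to 15 N at the wrist) and finished at about 36 s of the 106 s allowed.

- **Flasks:** The last scene-camera check found all four upright. Their stopper tops were at z of about 0.090, 0.102, 0.120 and 0.152 m. The expected heights are 0.092, 0.104, 0.122 and 0.154 m. That camera reads about 2 mm low; earlier top and wrist readings agreed to within 1 mm. Each flask was within about 2 to 4 mm of its holder centre.
- **Bystanders:** The stopper and the crucible are where they were, to within measuring error.
- **Gaps and disagreements:** In the last top-camera picture the arm hid the 25 and 50 ml flasks, the stopper and the crucible, so those final checks rest on the scene camera alone. The cameras disagreed by up to about 4 mm in x, which fits their stated calibration error.

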